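Offer the right guard arm up to the press's hinge jamb and hold it for the pin

TASK

Two hinge jambs are bolted to the bench: the one nearer the eyelet press is due to get its guard arm, the other stays bare. Pick up the loose guard arm whose knuckles interleave with those of the jamb at the press, let them down between the jamb's knuckles until the pin holes line up right through, and finish while holding the arm there, level and at rest, so that I can drive the pin. Do not force the knuckles, and leave the other arm, the pin and the tin where they lie.

Things in the scene. Friction and masses are not known exactly. Their poses are not given: they have to be found in the camera images.
- jamb3: fixed jamb, blue block on bolted base plate (8 mm thick, x -9 to 52, y +-64), with three steel hinge knuckles centred at own y = -30, 0, +30 mm. Takes guard2. Origin on the bench right below the pin axis; z up, y along that axis, x away from the knuckles into the block. Block: x -9 to 49, y +-42, top at z = 60, so it also carries the barrels from below. Pin axis at z = 69.
- jamb2: fixed jamb, blue block on bolted base plate (8 mm thick, x -9 to 52, y +-64), with two steel hinge knuckles centred at own y = -15, +15 mm. Takes guard3. Origin on the bench right below the pin axis; z up, y along that axis, x away from the knuckles into the block. Block: x -9 to 49, y +-42, top at z = 60, so it also carries the barrels from below. Pin axis at z = 69.
- guard2: loose guard arm, 0.3-0.5 kg: aluminium bar 121x44x22 mm (own x, y, z), flat, black cap at its -x end, steel hinge leaf on top of its +x end with two knuckles centred at own y = -15, +15 mm. Fits jamb3 only. Origin: centre of the bar's underside. Pin axis at x = 70.5, z = 31. Hung, its x axis points as the jamb's does, underside level, 38 mm over the bench.
- guard3: loose guard arm, 0.3-0.5 kg: aluminium bar 121x44x22 mm (own x, y, z), flat, black cap at its -x end, steel hinge leaf on top of its +x end with three knuckles centred at own y = -30, 0, +30 mm. Fits jamb2 only. Origin: centre of the bar's underside. Pin axis at x = 70.5, z = 31. Hung, its x axis points as the jamb's does, underside level, 38 mm over the bench.
- jamb3_eye_l (a point): point on the pin axis of jamb3, at own y = +30 mm. Knuckles: barrels 18 mm outside, 9 mm bore, 13 mm wide, interleaving with 2 mm play each side. A 4 mm thick, 73 mm wide leaf lies on the block top behind them; its edge is 9.8 mm behind the pin axis, so an arm's barrel pushed in along +x meets it 0.8 mm past alignment.
- jamb3_eye_r (a point): point on the pin axis of jamb3, at own y = -30 mm. Knuckles: barrels 18 mm outside, 9 mm bore, 13 mm wide, interleaving with 2 mm play each side. A 4 mm thick, 73 mm wide leaf lies on the block top behind them; its edge is 9.8 mm behind the pin axis, so an arm's barrel pushed in along +x meets it 0.8 mm past alignment.
- jamb2_eye_l (a point): point on the pin axis of jamb2, at own y = +30 mm. Knuckles: barrels 18 mm outside, 9 mm bore, 13 mm wide, interleaving with 2 mm play each side. A 4 mm thick, 73 mm wide leaf lies on the block top behind them; its edge is 9.8 mm behind the pin axis, so an arm's barrel pushed in along +x meets it 0.8 mm past alignment.
- jamb2_eye_r (a point): point on the pin axis of jamb2, at own y = -30 mm. Knuckles: barrels 18 mm outside, 9 mm bore, 13 mm wide, interleaving with 2 mm play each side. A 4 mm thick, 73 mm wide leaf lies on the block top behind them; its edge is 9.8 mm behind the pin axis, so an arm's barrel pushed in along +x meets it 0.8 mm past alignment.
- guard2_eye_l (a point): point on the pin axis of guard2, at own y = +30 mm. Barrels 18 mm outside, 9 mm bore, 13 mm wide, their bottom level with the bar's top, beyond the bar's +x end. The 4 mm leaf on the bar spans x 17 to 61 and is 73 mm wide from x = 46 on. Hung, the bar's end clears the block by 1 mm. Grasp the bar across its 44 mm.
- guard2_eye_r (a point): point on the pin axis of guard2, at own y = -30 mm. Barrels 18 mm outside, 9 mm bore, 13 mm wide, their bottom level with the bar's top, beyond the bar's +x end. The 4 mm leaf on the bar spans x 17 to 61 and is 73 mm wide from x = 46 on. Hung, the bar's end clears the block by 1 mm. Grasp the bar across its 44 mm.
- guard3_eye_l (a point): point on the pin axis of guard3, at own y = +30 mm. Barrels 18 mm outside, 9 mm bore, 13 mm wide, their bottom level with the bar's top, beyond the bar's +x end. The 4 mm leaf on the bar spans x 17 to 61 and is 73 mm wide from x = 46 on. Hung, the bar's end clears the block by 1 mm. Grasp the bar across its 44 mm.
- guard3_eye_r (a point): point on the pin axis of guard3, at own y = -30 mm. Barrels 18 mm outside, 9 mm bore, 13 mm wide, their bottom level with the bar's top, beyond the bar's +x end. The 4 mm leaf on the bar spans x 17 to 61 and is 73 mm wide from x = 46 on. Hung, the bar's end clears the block by 1 mm. Grasp the bar across its 44 mm.
- eyelet_press: grey hand-lever eyelet press, 359x130x438 mm, fixed, to the left of the work; origin on the bench just in front of its ram. Its lever, ball at about 0.42 m height, reaches out toward the robot's base.
- hinge_pin: loose headed steel hinge pin lying on the bench, 8 mm thick, 99 mm long along its y, collars 12 mm, origin at the middle of its underside
- eyelet_tin: small open tin of eyelets, 68 mm wide, 31 mm high, loose, origin at the centre of its underside

How it is judged (in metres and radians):
On the way:
1. the guard arm that fits the jamb at the press is gripped and lifted clear of the bench (((world y of jamb3 above -0.15 m and height (world z) of guard2 above 0.02 m and contact force between the fingers and guard2 above 2 N) or (world y of jamb2 above -0.15 m and height (world z) of guard3 above 0.02 m and contact force between the fingers and guard3 above 2 N))), for 0.2 s.
At the end, for the whole second after the job is handed in: At the jamb nearer the press, the matching arm's pin axis coincides with the jamb's at both ends (within 2 mm across the axis, both ways, and 3 mm along it), the arm level within 0.08 rad, at rest (below 0.02 m/s), gripped by the fingers (over 4 N) and pressing on the jamb with less than 30 N (((world y of jamb3 above -0.15 m and x of guard2_eye_l in the frame of jamb3 between -0.002 and 0.002 m and y of guard2_eye_l in the frame of jamb3 between 0.027 and 0.033 m and z of guard2_eye_l in the frame of jamb3 between 0.067 and 0.071 m and x of guard2_eye_r in the frame of jamb3 between -0.002 and 0.002 m and y of guard2_eye_r in the frame of jamb3 between -0.033 and -0.027 m and z of guard2_eye_r in the frame of jamb3 between 0.067 and 0.071 m and angle between the z axis of guard2 and the z axis of jamb3, either way round below 0.08 rad and contact force between the fingers and guard2 above 4 N and contact force between guard2 and jamb3 below 30 N and linear speed of guard2 below 0.02 m/s) or (world y of jamb2 above -0.15 m and x of guard3_eye_l in the frame of jamb2 between -0.002 and 0.002 m and y of guard3_eye_l in the frame of jamb2 between 0.027 and 0.033 m and z of guard3_eye_l in the frame of jamb2 between 0.067 and 0.071 m and x of guard3_eye_r in the frame of jamb2 between -0.002 and 0.002 m and y of guard3_eye_r in the frame of jamb2 between -0.033 and -0.027 m and z of guard3_eye_r in the frame of jamb2 between 0.067 and 0.071 m and angle between the z axis of guard3 and the z axis of jamb2, either way round below 0.08 rad and contact force between the fingers and guard3 above 4 N and contact force between guard3 and jamb2 below 30 N and linear speed of guard3 below 0.02 m/s))); the arm keeps its last pose, push and grip.
It fails at once if the knuckles are forced: over 60 N between an arm and a jamb (contact force between any of guard2, guard3 and jamb2 above 60 N or contact force between any of guard2, guard3 and jamb3 above 60 N).
It fails at once if the arm that does not fit is moved more than 30 mm ((world y of jamb3 above -0.15 m and distance of guard3 from where it was at the start of the episode above 0.03 m) or (world y of jamb2 above -0.15 m and distance of guard2 from where it was at the start of the episode above 0.03 m)).
It fails at once if pin or tin moved more than 30 mm (distance of any of hinge_pin, eyelet_tin from where it was at the start of the episode above 0.03 m).
It also fails if it takes over 35 s, if anything falls off the work surface, if the arm or the gripper's body presses on something with over 40 N, if the wrist force passes 120 N, or if a joint passes its speed limit or range.

ROBOT

A 6-joint arm with a two-finger parallel gripper is mounted at the origin on the work surface; the furniture and walls round the work are solid. World frame = base frame: x ahead of the robot, y to its left, z up, the work surface at z = 0. Lengths are in mm, angles in rad, forces in N, time in s.
With the tool pointing down it reaches from about 325 to 775 mm from the base axis. Payload 9.3 kg.
Tool frame: the origin (TCP) lies on the centre line of the jaws, within the pads' length; the fingertips stand robot.tips_ahead ahead of it and the grasp point (between the pads) lies 3 mm ahead of it (robot.tips_ahead is the distance from the TCP to the fingertips, in mm); z points along the fingers, y is the line along which they close (so a half turn about z gives the same grasp; the last joint's range is limited). The gripper opens to 85 mm and grips with 20 to 120 N. Pads are 22 mm wide; open, the fingers measure 114 mm over their backs; the gripper's body (76 mm by 85 mm) begins 54 mm behind the grasp point. The pads swing forward as they close: fully open they stand 13 mm farther back than shut.
Start: joints at [-1.323, 0.259, 0.021, 1.334, 0, 1.418], TCP at [214.578, -506.412, 253.279] pointing down, gripper open.
Joint ranges: [-3.04, 3.04], [-0.91, 1.82], [-1.04, 1.36], [-1.92, 1.95], [-1.52, 1.45], [-3.14, 3.14]. Speed limits (rad/s): [2.22, 2.22, 2.79, 3.14, 3.14, 3.14].

INTERFACE

Orientations are given as a unit quaternion [x, y, z, w].
In Python, from plant import robot, imaging gives the robot as it stands.
- The arm moves only by the shell command python3 -m handwheel 'ROWS' [FORCE]. ROWS is JSON, a list of rows, each a list of 5 numbers: the shift along the world's x, y, z in mm, then the turn about the world's z in rad, then the closure, from -1 (fully open) to 1 (shut). A call has 1 to 5 rows; each row shifts and turns the commanded pose from where the row before left it; what a row does not reach is not made up. A row lasts 1/10 s, in which the tool goes at most 50 mm and 8.59 degrees, less where a joint would pass 70% of its speed; a pose out of reach is approached as far as the arm can. A call is refused whole if a number of a shift passes 50 or a number of a turn 0.15, either way. A call with a gripper value outside its range is refused whole. The fingers move at their own pace and stop on an object; FORCE is the grip in N (left out, the last holds). Time passes only in rows, so rows that do not move let the fingers close. It gives the time, the measured TCP pose, the force, the opening and the grip force at its end, in the units of the state.
- robot.observe(): the state, without advancing time (a new reading comes with each control period).
- imaging.snapshot(name): name is "scene" or "side" or "wrist"; returns a dict with "frame" (384x512x3 uint8, red, green, blue), "intrinsics" (3x3 intrinsics, pixels), "eye" and "rotation" of the camera in the world; the wrist camera has in their place "hand_eye" (4x4, takes a point from camera to tool coordinates, whose origin is the TCP and whose axes are the flange's). Camera axes: x right, y up, looking along -z (the intrinsics and any distortion apply to the point x, -y, -z); pixel columns grow to the right and rows downward; lengths in mm; the calibration is good to about 2 mm. A picture is of the moment at which its call begins: read the wrist's pose just before it. There is no depth.
- robot.job_done(): hands the job in; it is judged then, once.
The state is a dict: "clock": time; "qpos": joint angles; "joint_velocities": joint speeds; "joint_efforts": joint torques, N m; "eef_pos": TCP position; "tool_rot": TCP orientation; "force": force on the tool from outside, world axes, zero at the start; "torque": the same for the moment, N m; "gripper_width": opening from 0.0 (shut) to 1.0 (fully open); "grasp_force": force on a finger pad.
Only numpy, scipy, OpenCV 4.12 (cv2) and the standard library are available. Lean on these libraries where they do the work, as an engineer would, in place of code of your own. Each camera call takes 0.05 s, during which the arm holds its last target. There are 200 camera calls.

## Working session

There is one attempt and no reset: what is moved stays moved. The work goes in short steps, Python scripts to look and compute and a shell command to move; the robot and the scene stay as the last step left them, time stands still between calls to the robot, and variables do not carry over. Pictures are saved under pics/ and viewed, at most 13 in all, crops included, and the job is handed in when it is done.

```bash
mkdir -p pics; ls; cat > h.py <<'E'
import numpy as np, cv2, pickle
from scipy.spatial.transform import Rotation as R
from plant import robot, imaging
def snap(name, tag):
    s=robot.observe(); d=imaging.snapshot(name)
    K=np.array(d["intrinsics"])
    if name=="wrist":
        T=np.eye(4);T[:3,:3]=R.from_quat(s["tool_rot"]).as_matrix();T[:3,3]=s["eef_pos"]
        C=T@np.array(d["hand_eye"])
    else:
        C=np.eye(4);r=np.array(d["rotation"]);C[:3,:3]=r if r.shape==(3,3) else R.from_quat(r).as_matrix();C[:3,3]=d["eye"]
    pickle.dump((K,C,d.get("distortion")),open(f"pics/{tag}.pkl","wb"))
    cv2.imwrite(f"pics/{tag}.png",d["frame"][:,:,::-1])
    return d
def load(tag): return pickle.load(open(f"pics/{tag}.pkl","rb"))
def ray(tag,p):
    K,C,_=load(tag); v=np.linalg.inv(K)@[p[0],p[1],1]; v=C[:3,:3]@[v[0],-v[1],-v[2]]
    return C[:3,3],v/np.linalg.norm(v)
def atz(tag,p,z):
    o,v=ray(tag,p); return o+v*(z-o[2])/v[2]
def proj(tag,X):
    K,C,_=load(tag); q=(np.atleast_2d(X)-C[:3,3])@C[:3,:3]; q=np.c_[q[:,0],-q[:,1],-q[:,2]]@K.T
    return q[:,:2]/q[:,2:]
def tri(obs):
    A=np.zeros((3,3));b=np.zeros(3)
    for t,p in obs:
        o,v=ray(t,p);M=np.eye(3)-np.outer(v,v);A+=M;b+=M@o
    X=np.linalg.solve(A,b); return X,[np.round(proj(t,X)[0]-p,1) for t,p in obs]
E
python3 - <<'E'
from h import *
for n in("scene","side","wrist"):
    d=snap(n,n+"0"); print(n,[k for k in d if k!="frame"]); K,C,_=load(n+"0"); print(K.round(1).tolist(),C.round(3).tolist())
a=cv2.imread("pics/scene0.png");b=cv2.imread("pics/side0.png")
print(robot.observe(),robot.tips_ahead)
E
```

```text
pics
scene ['intrinsics', 'eye', 'rotation']
[[416.6, 0.0, 254.6], [0.0, 416.6, 198.8], [0.0, 0.0, 1.0]] [[-0.883, 0.357, -0.305, 179.132], [-0.47, -0.684, 0.558, 565.396], [-0.009, 0.636, 0.772, 1061.907], [0.0, 0.0, 0.0, 1.0]]
side ['intrinsics', 'eye', 'rotation']
[[462.2, 0.0, 248.9], [0.0, 462.2, 192.5], [0.0, 0.0, 1.0]] [[-0.745, -0.595, 0.302, 946.546], [0.667, -0.665, 0.336, 273.136], [0.001, 0.452, 0.892, 1148.927], [0.0, 0.0, 0.0, 1.0]]
wrist ['intrinsics', 'hand_eye']
[[316.6, 0.0, 257.3], [0.0, 316.6, 190.2], [0.0, 0.0, 1.0]] [[0.388, 0.887, 0.251, 277.643], [-0.922, 0.374, 0.105, -478.318], [-0.001, -0.271, 0.962, 373.395], [0.0, 0.0, 0.0, 1.0]]
{'clock': 0.15, 'qpos': array([-1.32261052e+00,  2.59043620e-01,  2.09193691e-02,  1.33370827e+00,
        1.97458611e-05,  1.41820918e+00]), 'joint_velocities': array([ 0.00121816, -0.00109128,  0.00315219, -0.0009127 , -0.00190623,
       -0.00024397]), 'joint_efforts': array([ 2.95044061e-03, -5.55973613e+01,  3.44660354e+01,  1.14808787e-02,
       -1.28030542e-04, -5.03683868e-07]), 'eef_pos': array([ 214.52828042, -506.21545512,  252.80891671]), 'tool_rot': array([ 9.79989593e-01,  1.99048057e-01, -1.48935771e-05, -5.17976390e-04]), 'force': array([ 1.63354   ,  0.03998865, -0.0495334 ]), 'torque': array([-0.02390758, -0.02606559, -0.03251266]), 'grasp_force': 0.0, 'gripper_width': 0.9993174779751063} 22.0
```

View pics/scene0.png

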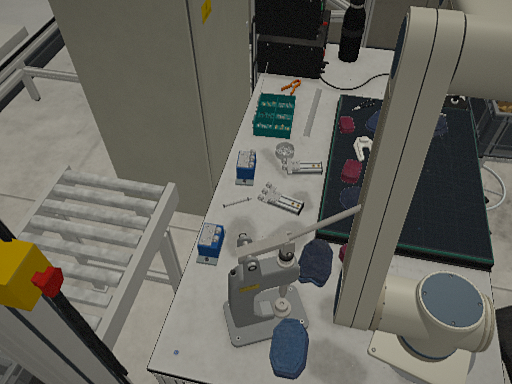

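View pics/side0.png

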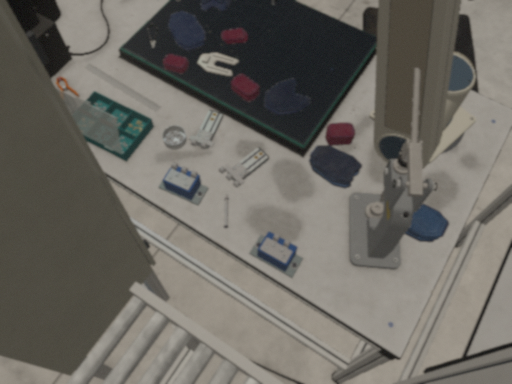

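The scene view shows the jambs at about (246,167) and (210,242) and the arms at about (305,167) and (283,200). In the side view the jambs are at (182,180) and (276,250), and the arms at (208,128) and (245,165). The jamb at (210,242) in scene and (276,250) in side is nearer the press. I'll enlarge both views.

```bash
python3 - <<'E'
from h import *
a=cv2.imread("pics/scene0.png")[140:270,190:330];b=cv2.imread("pics/side0.png")[100:280,150:310]
A=cv2.resize(a,None,fx=2.85,fy=4.6*0+2.85,interpolation=cv2.INTER_CUBIC);B=cv2.resize(b,None,fx=2.5,fy=2.5,interpolation=cv2.INTER_CUBIC)
o=np.zeros((460,800,3),np.uint8);o[:A.shape[0],:A.shape[1]]=A;o[:B.shape[0],400:400+B.shape[1]]=B
cv2.imwrite("pics/z0.png",o)
for n,p in(("scene0",(246,167)),("scene0",(210,242)),("scene0",(307,167)),("scene0",(283,200)),("side0",(182,180)),("side0",(276,250)),("side0",(208,128)),("side0",(245,165))): print(n,p,atz(n,p,30).round())
E
```

```text
scene0 (246, 167) [ 680. -291.   30.]
scene0 (210, 242) [626.  27.  30.]
scene0 (307, 167) [ 495. -388.   30.]
scene0 (283, 200) [ 504. -218.   30.]
side0 (182, 180) [ 679. -300.   30.]
side0 (276, 250) [625.  20.  30.]
side0 (208, 128) [ 515. -385.   30.]
side0 (245, 165) [ 518. -220.   30.]
```

View pics/z0.png

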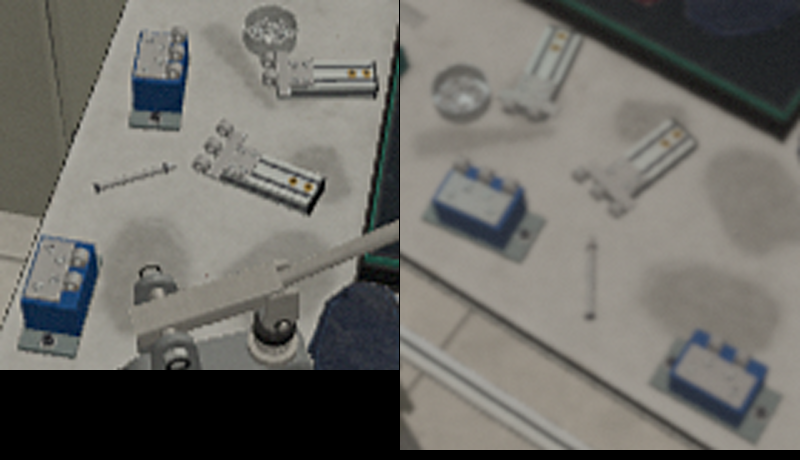

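The zoom shows two knuckles on the press-side jamb, so it is jamb2, and three on the middle arm, so that is guard3. The other jamb has three knuckles. Next I'll work out guard3's yaw and where the lever is.

```bash
python3 - <<'E'
from h import *
z=lambda x,y:(190+x/2.85,140+y/2.85)
cap=atz("scene0",z(310,185),22); kn=atz("scene0",z(212,147),31)
print("cap,kn",cap.round(),kn.round(),np.arctan2(*(kn-cap)[[1,0]]))
w=lambda x,y:(150+(x-400)/2.5,100+y/2.5)
cap=atz("side0",w(681,130),22); kn=atz("side0",w(603,190),31)
print("cap,kn",cap.round(),kn.round(),np.arctan2(*(kn-cap)[[1,0]]))
# jamb2 block end-top corners scene
for n,p in(("k1",z(80,258)),("k2",z(75,283)),): print(n,atz("scene0",p,69).round())
for n,p in(("k1",w(739,351)),("k2",w(702,340)),): print(n,atz("side0",p,69).round())
print("lever", [ (zz,atz("scene0",p,zz).round()) for p in((360,208),(245,250),(300,230)) for zz in(300,420)])
print("lever side",[ (zz,atz("side0",p,zz).round()) for p in((418,70),(405,180)) for zz in(300,420)])
print("tin",atz("scene0",z(270,32),15).round(),"pin",atz("scene0",z(95,188),5).round(),atz("scene0",z(175,165),5).round())
s=robot.observe();print(R.from_quat(s["tool_rot"]).as_matrix().round(2).tolist())
E
```

```text
cap,kn [ 454. -229.   22.] [ 573. -221.   31.] 0.06602249566512075
cap,kn [ 449. -222.   22.] [ 570. -219.   31.] 0.03116107521219437
k1 [610.   3.  69.]
k2 [598.  31.  69.]
k1 [602.  27.  69.]
k2 [621.  -6.  69.]
lever [(300, array([251., -74., 300.])), (420, array([239.,  27., 420.])), (300, array([432., 150., 300.])), (420, array([392., 216., 420.])), (300, array([348.,  47., 300.])), (420, array([322., 129., 420.]))]
lever side [(300, array([141., -22., 300.])), (420, array([255.,  20., 420.])), (300, array([396., 149., 300.])), (420, array([474., 166., 420.]))]
tin [ 601. -437.   15.] pin [ 673. -125.    5.] [ 608. -197.    5.]
[[0.92, 0.39, -0.0], [0.39, -0.92, 0.0], [0.0, -0.0, -1.0]]
```

```bash
python3 -m handwheel '[[45,42,0,-0.06,-1],[45,42,0,-0.06,-1],[45,42,0,-0.06,-1],[45,42,0,-0.06,-1],[45,42,0,-0.06,-1]]'; python3 -m handwheel '[[45,42,0,-0.05,-1],[15,20,0,0,-1],[0,0,0,0,-1],[0,0,0,0,-1]]'; python3 - <<'E'
from h import *
snap("wrist","w1");snap("scene","s1")
E
python3 -m handwheel '[[-30,0,-30,0,-1],[-30,0,-30,0,-1],[0,0,-10,0,-1],[0,0,0,0,-1],[0,0,0,0,-1]]';python3 - <<'E'
from h import *
snap("wrist","w2")
a=cv2.imread("pics/w1.png");b=cv2.imread("pics/w2.png");s=cv2.imread("pics/s1.png")
o=np.zeros((600,800,3),np.uint8)
o[:300,:400]=cv2.resize(a,(400,300));o[:300,400:]=cv2.resize(b,(400,300));o[300:,:400]=cv2.resize(s,(400,300));cv2.imwrite("pics/m1.png",o)
E
```

```text
clock: 0.65
eef_pos: [398.4, -334.2, 253.2]
tool_rot: [0.999, 0.049, -0.0, -0.0]
force: [-0.3, -0.6, 0.2]
gripper_width: 1.003
grasp_force: 0.0
clock: 1.05
eef_pos: [449.1, -281.2, 253.1]
tool_rot: [1.0, 0.026, -0.0, -0.0]
force: [-0.7, -0.1, 0.1]
gripper_width: 1.002
grasp_force: 0.0
clock: 1.65
eef_pos: [389.3, -282.9, 184.2]
tool_rot: [1.0, 0.025, 0.001, 0.001]
force: [0.6, -0.2, 0.1]
gripper_width: 1.0
grasp_force: 0.0
```

View pics/m1.png

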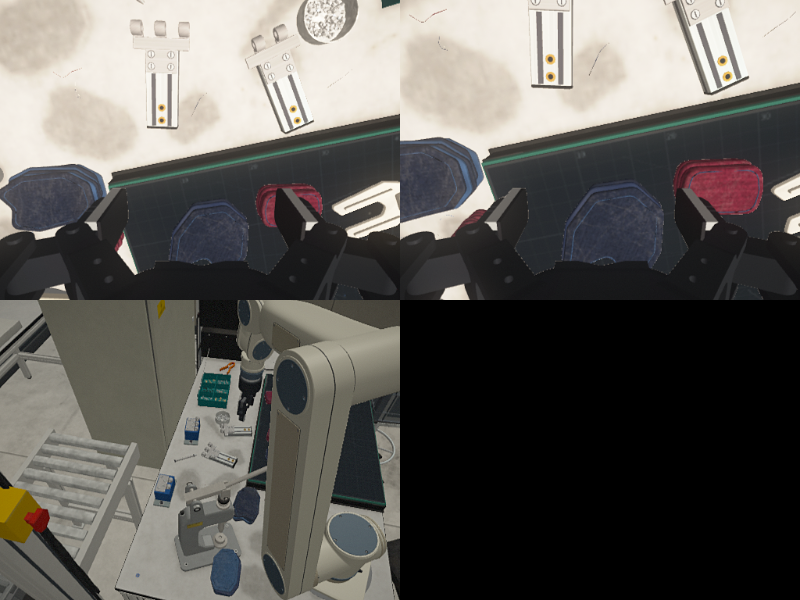

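The wrist view shows guard3 with three knuckles at about (160,85) in the composite. guard2, with two knuckles, is to its right next to the tin. I'll take two closer views of guard3.

```bash
python3 -m handwheel '[[25,30,0,0,-1],[25,30,0,0,-1],[10,0,0,0,-1],[0,0,0,0,-1],[0,0,0,0,-1]]' | sed -n 2p;  python3 - <<'E'
from h import *
snap("wrist","w3")
E
python3 -m handwheel '[[25,-20,15,0,-1],[25,-20,15,0,-1],[10,0,10,0,-1],[0,0,0,0,-1],[0,0,0,0,-1]]'|sed -n 2p;python3 - <<'E'
from h import *
snap("wrist","w4")
o=[]
g=np.array([510,-221,20.])
for t in("w3","w4"):
    a=cv2.imread(f"pics/{t}.png"); u,v=proj(t,g)[0]; x0=int(np.clip(u-100,0,312));y0=int(np.clip(v-150,0,84))
    print(t,x0,y0); o.append(cv2.resize(a[y0:y0+300,x0:x0+200],None,fx=2,fy=2,interpolation=cv2.INTER_CUBIC))
cv2.imwrite("pics/m2.png",np.hstack(o))
E
```

```text
eef_pos: [449.2, -222.2, 183.6]
eef_pos: [508.0, -262.1, 222.9]
w3 160 0
w4 119 15
```

View pics/m2.png

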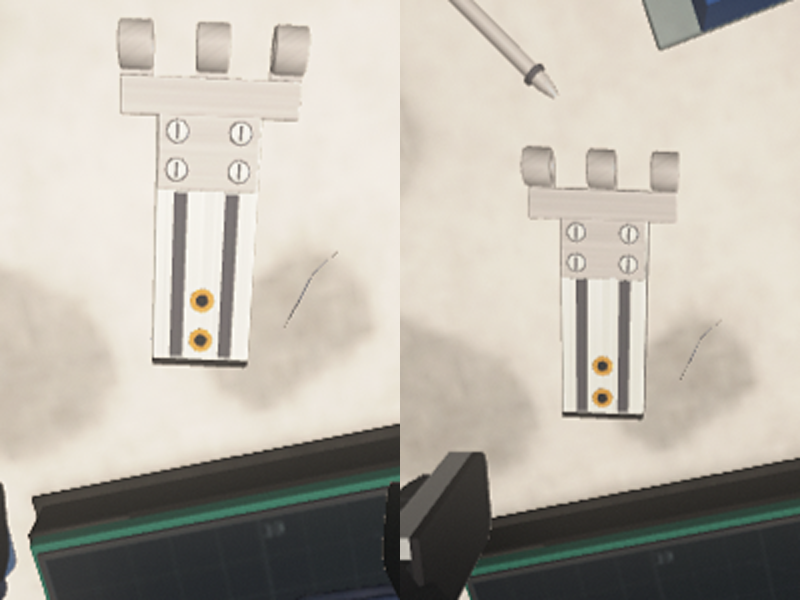

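In w3 (crop coordinates) the leaf corners are (120,75), (301,82), (122,113) and (298,121), and the cap corners are (152,360) and (247,364). In w4 they are (128,188), (277,192), (131,217) and (275,221), and (163,413) and (243,416). I'll fit the arm's pose, with height free as a check.

```bash
cat >> h.py <<'E'
from scipy.optimize import least_squares
def fit(obs,x0,free=4):
    # obs: list of (tag, model pts, pixels); pose x,y,z,yaw
    def f(q):
        Rz=R.from_euler('z',q[3]).as_matrix(); return np.concatenate([(proj(t,np.array(M)@Rz.T+q[:3])-np.array(P)).ravel() for t,M,P in obs])
    r=least_squares(f,x0,loss="soft_l1"); return r.x,f(r.x).reshape(-1,2).round(1)
E
python3 - <<'E'
from h import *
M=[[61,36.5,26],[61,-36.5,26],[46,36.5,26],[46,-36.5,26],[-60.5,22,22],[-60.5,-22,22]]
P3=np.array([[120,75],[301,82],[122,113],[298,121],[152,360],[247,364]])/2+[160,0]
P4=np.array([[128,188],[277,192],[131,217],[275,221],[163,413],[243,416]])/2+[119,15]
for o in([("w3",M,P3),("w4",M,P4)],[("w3",M,P3)],[("w4",M,P4)]):
    q,r=fit(o,[510,-221,0,.03]);print(q.round(3),r.tolist())
for i in (0,1,4,5): print(tri([("w3",P3[i]),("w4",P4[i])]))
print(robot.observe()["eef_pos"],R.from_quat(robot.observe()["tool_rot"]).as_euler('xyz'))
E
```

```text
[ 5.05728e+02 -2.22606e+02 -5.18600e+00  1.30000e-02] [[0.8, -0.3], [-0.8, -0.2], [-0.3, 0.4], [-0.7, -0.1], [0.1, 0.6], [-0.4, 0.3], [0.7, -1.2], [0.2, -0.5], [-0.3, -0.2], [0.7, 0.4], [0.3, 0.4], [0.2, 0.2]]
[ 5.05833e+02 -2.22830e+02 -5.28500e+00  1.10000e-02] [[1.2, -0.4], [-0.4, -0.2], [0.0, 0.3], [-0.4, -0.1], [0.2, 0.5], [-0.3, 0.2]]
[ 5.05263e+02 -2.22152e+02 -6.99800e+00  1.50000e-02] [[0.6, -0.7], [-0.4, -0.2], [-0.5, 0.2], [0.1, 0.6], [0.3, 0.2], [-0.0, -0.1]]
(array([ 565.27657883, -185.28848414,   24.64904777]), [array([0.2, 0.1]), array([-0.2, -0.1])])
(array([ 566.64718339, -258.32887911,   23.91613953]), [array([-0.2, -0.2]), array([0.2, 0.1])])
(array([ 445.98317077, -201.35748284,   18.43070763]), [array([-0., -0.]), array([0., 0.])])
(array([ 446.56172691, -245.40961906,   19.27387024]), [array([-0.1, -0.1]), array([0.1, 0.1])])
[ 507.75140264 -261.75736455  222.73115986] [-3.14096539e+00  1.02190807e-03  5.00915965e-02]
```

```bash
python3 -m handwheel '[[2,20,-10,-0.037,-1],[0,19,-25,0,-1],[0,0,-30,0,-1],[0,0,-30,0,-1],[0,0,0,0,-1]]' | sed -n 2,4p;  python3 -m handwheel '[[0,0,-25,0,-1],[0,0,-25,0,-1],[0,0,-15,0,-1],[0,0,0,0,-1],[0,0,0,0,-1]]'; python3 - <<'E'
from h import *
snap("wrist","w5");print(robot.tips_ahead, robot.observe()["eef_pos"])
E
```

```text
eef_pos: [508.1, -221.2, 124.8]
tool_rot: [1.0, 0.007, -0.003, -0.002]
force: [-0.6, -0.1, 0.1]
clock: 3.8
eef_pos: [511.0, -223.0, 64.6]
tool_rot: [1.0, 0.007, 0.0, 0.0]
force: [0.2, 0.3, 0.0]
gripper_width: 1.002
grasp_force: 0.0
22.0 [ 511.30669859 -223.15852523   64.84015868]
```

View pics/w5.png

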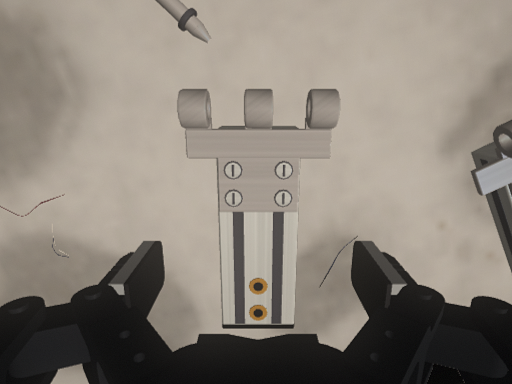

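The bar (columns 220–298) is centred between the fingers and straight in the picture, and guard2 is clear of the right finger. I'll go down and grip.

```bash
python3 -m handwheel '[[0,0,-20,0,-1],[0,0,-18,0,-1],[0,0,0,0,-1],[0,0,0,0,0],[0,0,0,0,0.2]]' 60;  python3 -m handwheel '[[0,0,0,0,1],[0,0,0,0,1],[0,0,0,0,1],[0,0,0,0,1],[0,0,0,0,1]]' 60
```

```text
clock: 4.35
eef_pos: [511.6, -223.2, 26.8]
tool_rot: [1.0, 0.007, 0.001, 0.001]
force: [-0.5, -0.7, -0.8]
gripper_width: 0.692
grasp_force: 0.0
clock: 4.85
eef_pos: [511.5, -223.2, 26.7]
tool_rot: [1.0, 0.007, 0.001, 0.001]
force: [-1.2, 0.0, 7.3]
gripper_width: 0.499
grasp_force: 61.3
```

Gripped: the opening is 42.5 mm and the force 61 N. Next I lift and go to a standoff in front of jamb2.

```bash
python3 -m handwheel '[[0,0,8,0,1],[0,0,20,0,1],[0,0,30,0,1],[0,0,30,0,1],[0,0,30,0,1]]' | sed -n 2,6p;  python3 -m handwheel '[[0,10,20,0.03,1],[-6,25,0,0.09,1],[-6,30,0,0.09,1],[-6,30,0,0.09,1],[-6,30,0,0.07,1]]' | sed -n 2,6p; python3 -m handwheel '[[-6,30,0,0.03,1],[0,20,0,0,1],[0,10,0,0,1],[0,0,0,0,1],[0,0,0,0,1]]' ; python3 - <<'E'
from h import *
snap("wrist","w6");snap("scene","s6")
a=cv2.imread("pics/w6.png")
o=np.hstack([a,cv2.resize(cv2.imread("pics/s6.png")[100:388,190:406],(288,384))])
cv2.imwrite("pics/m6.png",o)
E
```

```text
eef_pos: [510.5, -222.4, 144.8]
tool_rot: [1.0, 0.007, -0.0, -0.0]
force: [1.1, -1.6, -3.8]
gripper_width: 0.499
grasp_force: 62.3
eef_pos: [486.1, -96.5, 163.7]
tool_rot: [0.981, 0.192, -0.0, -0.0]
force: [0.3, 0.5, -3.5]
gripper_width: 0.503
grasp_force: 62.4
clock: 6.35
eef_pos: [481.1, -38.2, 163.4]
tool_rot: [0.979, 0.205, 0.0, 0.0]
force: [-0.5, -0.9, -4.0]
gripper_width: 0.5
grasp_force: 62.4
```

View pics/m6.png

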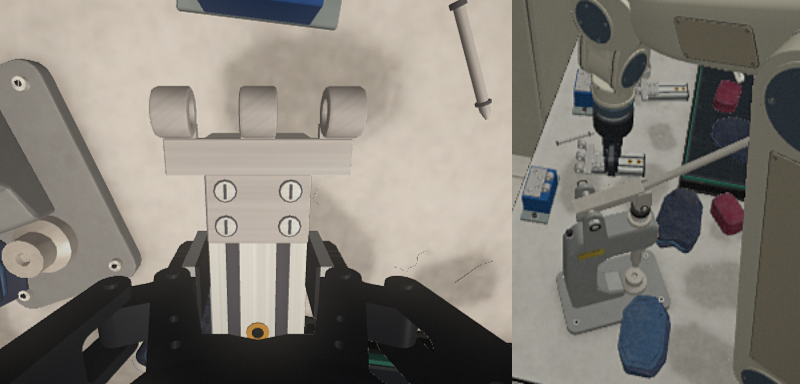

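The wrist view shows the arm held straight, with its leaf edge at row 140. jamb2's base plate edge is at the top, from (178,8) to (335,28), and the press base is at lower left and clear. I'll step closer for two views of jamb2.

```bash
python3 -m handwheel '[[13,5,0,0,1],[13,6,0,0,1],[0,0,0,0,1],[0,0,0,0,1]]' | sed -n 2,4p; python3 - <<'E'
from h import *
snap("wrist","w7")
E
python3 -m handwheel '[[0,0,25,0,1],[0,0,25,0,1],[5,-18,0,0,1],[0,0,0,0,1],[0,0,0,0,1]]'  | sed -n 2,4p; python3 - <<'E'
from h import *
snap("wrist","w8")
A=[cv2.imread(f"pics/{t}.png")[0:200,125:425] for t in("w7","w8")]
cv2.imwrite("pics/m7.png",np.hstack([cv2.resize(x,(400*1,267),interpolation=cv2.INTER_CUBIC) for x in A]) if 0 else np.vstack([cv2.resize(x[:150],(600,300),interpolation=cv2.INTER_CUBIC) for x in A]))
E
```

```text
eef_pos: [507.3, -26.6, 162.9]
tool_rot: [0.979, 0.206, -0.0, -0.0]
force: [-0.5, -0.3, -4.0]
eef_pos: [511.5, -44.8, 213.0]
tool_rot: [0.979, 0.205, -0.0, -0.0]
force: [0.4, 0.3, -3.2]
```

View pics/m7.png

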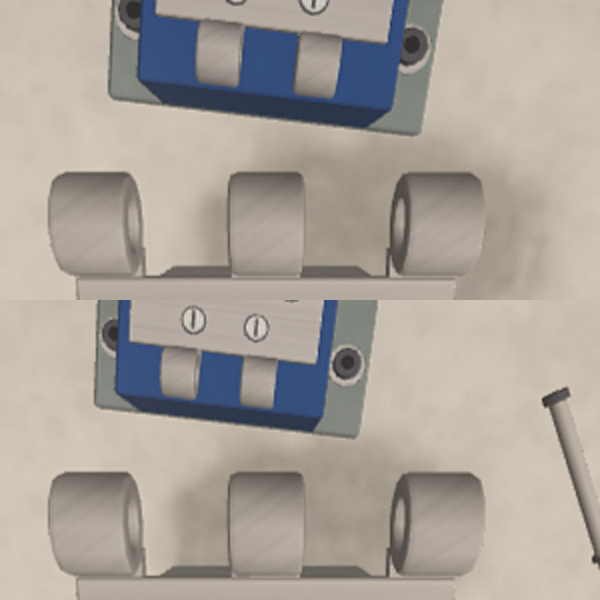

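In w7 (crop at 2x) the jamb leaf's front corners are (157,15) and (387,42), the block's top front corners are (139,80) and (391,109), and the plate corners are (109,99) and (417,135). The knuckle lower corners are (197,82), (241,86), (295,93) and (337,98). I'll fit both parts using the wrist camera.

```bash
cat > m.py <<'E'
from h import *
def cyl(q,t,ax,ys,far):
    C=load(t)[1][:3,3]; Rz=R.from_euler('z',q[3]).as_matrix(); c=Rz.T@(C-q[:3])
    dx,dz=c[0]-ax[0],c[2]-ax[1]; ph=np.arctan2(dz,dx);a=np.arccos(9/np.hypot(dx,dz)); th=ph-a if far else ph+a
    return [[ax[0]+9*np.cos(th),y,ax[1]+9*np.sin(th)] for y in ys]
def fitc(obs,x0,z=None):
    # obs: (tag, pts or (ax,ys,far), pixels)
    def f(p):
        q=[*p[:2],z,p[2]] if z is not None else p
        Rz=R.from_euler('z',q[3]).as_matrix(); o=[]
        for t,M,P in obs:
            if isinstance(M,tuple): M=cyl(q,t,*M)
            o.append((proj(t,np.array(M)@Rz.T+q[:3])-P).ravel())
        return np.concatenate(o)
    r=least_squares(f,[x0[0],x0[1],x0[3]] if z is not None else x0,loss="soft_l1")
    return r.x,f(r.x).reshape(-1,2).round(1).tolist()
A=np.array
c7=lambda p:A(p)/2.+[125,0]
c8=lambda p:(A(p)-[0,300])/2.+[125,0]
JM=[[9.8,36.5,64],[9.8,-36.5,64],[-9,42,60],[-9,-42,60],[-9,64,8],[-9,-64,8]]
JB=((0,69),[21.5,8.5,-8.5,-21.5],False)
J7=[("w7",JM,c7([[157,15],[387,42],[139,80],[391,109],[109,99],[417,135]])),("w7",JB,c7([[197,82],[241,86],[295,93],[337,98]]))]
J8=[("w8",JM,c8([[131,337],[318,363],[118,393],[322,417],[96,406],[357,437]])),("w8",JB,c8([[161,396],[197,400],[240,405],[274,408]]))]
GM=[[61,36.5,26],[61,-36.5,26],[46,36.5,26],[46,-36.5,26]]
GB=((70.5,31),[6.5,-6.5],True)
G=[("w6",GM,A([[164,141],[352,138.5],[166,174],[350,173.5]]))]
E
cat > r.py <<'E'
from m import *
j0=[606,14,0,.31]
for n,o in(("7",J7),("8",J8),("78",J7+J8)):
    for z in(None,0): print("J"+n,z,*[x if isinstance(x,list) else x.round(3).tolist() for x in fitc(o,j0,z)])
E
python3 r.py; python3 - <<'E'
from m import *
# guard in TCP frame at w6 (TCP pos needed)
T=A([481.1,-38.2,163.4]);yaw=2*.2058
g=G+[]
for z in(None,136.7):
    q,r=fitc(g,[477,-40,136.7,.41],z); print("G",z,q.round(3),r)
    Rt=R.from_euler('z',yaw).as_matrix(); p=Rt.T@(A([q[0],q[1],z if z else q[2]])-T); print(" in tool",p.round(1),"dyaw",round(q[-1]-yaw,3))
E
```

```text
J7 None [609.894, 18.028, -3.265, 0.306] [[0.1, -0.2], [-0.0, -0.0], [0.0, -0.0], [0.6, 0.1], [0.2, -0.9], [1.7, -1.0], [1.0, 0.3], [-0.6, 0.7], [-1.0, 0.3], [-1.8, 0.1]]
J7 0 [609.438, 17.647, 0.307] [[-0.4, -0.6], [1.2, -0.3], [-0.6, 0.0], [1.8, 0.3], [-0.5, -0.7], [2.9, -0.7], [0.8, 0.4], [-0.5, 0.8], [-0.6, 0.4], [-1.0, 0.2]]
J8 None [610.094, 18.178, -4.036, 0.3] [[-0.1, 1.8], [-0.8, 0.2], [-0.7, -0.2], [0.4, 0.2], [-0.4, -0.5], [0.6, -0.3], [1.7, -0.3], [0.2, -0.3], [0.2, -0.2], [-0.4, 0.3]]
J8 0 [609.64, 17.746, 0.3] [[-0.9, 1.4], [-0.2, -0.0], [-1.5, -0.2], [1.1, 0.4], [-1.2, -0.5], [1.3, -0.1], [1.2, -0.3], [-0.0, -0.3], [0.3, -0.2], [-0.1, 0.3]]
J78 None [609.977, 18.087, -3.578, 0.303] [[0.2, -0.4], [-0.1, 0.1], [0.0, -0.3], [0.4, 0.2], [0.2, -1.2], [1.6, -0.9], [1.0, 0.1], [-0.6, 0.5], [-1.1, 0.2], [-2.0, 0.1], [-0.2, 2.0], [-0.8, 0.1], [-0.7, 0.1], [0.6, 0.2], [-0.4, -0.2], [0.7, -0.4], [1.7, -0.1], [0.2, -0.1], [0.3, -0.1], [-0.3, 0.3]]
J78 0 [609.521, 17.691, 0.304] [[-0.4, -1.0], [1.2, -0.3], [-0.7, -0.3], [1.7, 0.4], [-0.6, -1.1], [2.8, -0.6], [0.8, 0.1], [-0.6, 0.6], [-0.6, 0.3], [-1.1, 0.2], [-0.9, 1.8], [-0.2, -0.1], [-1.5, 0.2], [1.2, 0.3], [-1.2, -0.0], [1.4, -0.2], [1.3, 0.0], [0.0, -0.1], [0.3, -0.0], [-0.0, 0.4]]
G None [ 4.75511e+02 -3.99800e+01  1.34568e+02  4.19000e-01] [[-0.3, -2.4], [0.2, -1.3], [1.0, 2.4], [-0.6, 1.5]]
 in tool [ -5.8   0.6 -28.8] dyaw 0.008
G 136.7 [ 4.75589e+02 -4.01250e+01  4.24000e-01] [[-2.2, -1.3], [1.5, -1.1], [-0.6, 4.0], [0.8, 2.3]]
 in tool [ -5.8   0.4 -26.7] dyaw 0.012
```

The fits agree: jamb2 is at about (609.8, 18.0) with yaw 0.304. Its z comes out at −3.5 mm, a small camera bias. The arm in the tool frame is at x −5.7, y +0.4. The TCP target is (548.1, −1.8, 64.7) with tool yaw about 0.299. First I'll hover above it.

```bash
python3 -m handwheel '[[12,14,-20,-0.056,1],[12,14,-20,-0.056,1],[12,15,-20,0,1],[0,0,-20,0,1],[0,0,-13,0,1]]' | sed -n 2,4p; python3 -m handwheel '[[0,0,0,0,1],[0,0,0,0,1],[0,0,0,0,1]]'  | sed -n 2,6p; python3 - <<'E'
from h import *
print(R.from_quat(robot.observe()["tool_rot"]).as_euler('xyz'))
snap("wrist","w9")
A=cv2.imread("pics/w9.png")[0:200,125:391]
cv2.imwrite("pics/m9.png",cv2.resize(A,(798,600),interpolation=cv2.INTER_CUBIC))
E
```

```text
eef_pos: [547.0, -0.6, 118.2]
tool_rot: [0.989, 0.151, -0.001, -0.001]
force: [-0.0, -0.1, -3.9]
eef_pos: [548.2, -1.7, 121.1]
tool_rot: [0.989, 0.15, 0.001, 0.0]
force: [-0.4, -0.1, -3.9]
gripper_width: 0.497
grasp_force: 62.5
[ 3.14111474e+00 -1.04561802e-03  3.01778280e-01]
```

View pics/m9.png

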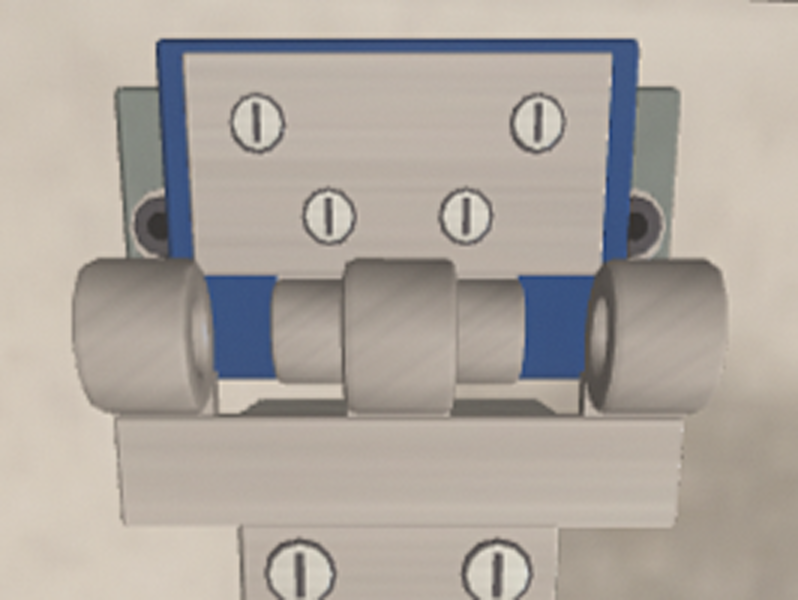

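The hover view is nearly symmetric. jamb2's barrels span columns 273–524 (centre 398.5), the arm's middle barrel 345–456 (centre 400.5), and the edges are parallel. I'll compute the remaining offset.

```bash
python3 - <<'E'
from m import *
c=lambda p:A(p)/3.+[125,0]
J=[("w9",[[9.8,36.5,64],[9.8,-36.5,64],[49,42,60],[49,-42,60]],c([[194,275],[603,275],[158,40],[637,40]])),
   ("w9",((0,69),[21.5,-21.5],False),c([[275,382],[523,383]]))]
g1=[("w9",[[61,36.5,26],[61,-36.5,26],[46,36.5,26],[46,-36.5,26]],c([[115,419],[683,418],[123,525],[674,526]]))]
g2=[("w9",((70.5,31),[6.5,-6.5],True),c([[346,258],[455,258]])),("w9",((70.5,31),[6.5,-6.5],False),c([[346,413],[455,413]]))]
for zj,zg in((None,None),(0,94.4),(-3.5,90.9)):
    j,r=fitc(J,[610,18,0,.304],zj); print("J",j.round(3),r)
    for g in(g1+g2,g1,g2):
        q,r=fitc(g,[543,-3,94,.304],zg); 
        Rj=R.from_euler('z',j[-1]).as_matrix()[:2,:2]; Rg=R.from_euler('z',q[-1]).as_matrix()[:2,:2]
        print(" G",q.round(3),"pin centre in jamb frame",(Rj.T@(q[:2]+Rg@[70.5,0]-j[:2])).round(2),"dyaw",round(q[-1]-j[-1],4),r)
E
```

```text
J [ 6.08946e+02  1.81550e+01 -1.82700e+00  3.00000e-01] [[0.7, 0.0], [-1.0, 0.0], [-0.6, -0.2], [1.0, -0.2], [1.3, 0.4], [-1.9, 0.0]]
 G [ 5.42398e+02 -2.30600e+00  9.30700e+01  2.97000e-01] pin centre in jamb frame [ 0.88 -0.1 ] dyaw -0.0032 [[-0.0, -2.4], [0.3, -1.5], [0.2, 0.3], [0.1, 0.5], [-0.3, 0.3], [0.2, 0.4], [0.2, 0.1], [-0.7, 0.2]]
 G [ 5.42075e+02 -2.48200e+00  9.28840e+01  2.99000e-01] pin centre in jamb frame [0.52 0.  ] dyaw -0.0006 [[-0.0, -1.3], [-0.1, -0.9], [0.3, 1.3], [-0.2, 1.0]]
 G [ 5.42591e+02 -2.56700e+00  9.35380e+01  3.00000e-01] pin centre in jamb frame [ 0.98 -0.16] dyaw 0.0003 [[-0.3, 0.0], [0.4, -0.0], [0.3, 0.0], [-0.4, -0.0]]
J [6.08834e+02 1.80580e+01 3.00000e-01] [[0.2, 0.2], [-0.2, 0.2], [-1.3, -0.9], [2.0, -0.9], [1.0, 0.9], [-1.3, 0.6]]
 G [ 5.4249e+02 -2.3500e+00  2.9700e-01] pin centre in jamb frame [ 1.09 -0.07] dyaw -0.0025 [[-1.0, -2.2], [1.4, -1.4], [-0.6, 0.9], [1.2, 1.0], [-0.5, -0.1], [0.5, 0.0], [0.0, 0.3], [-0.4, 0.4]]
 G [ 5.42209e+02 -2.47800e+00  3.00000e-01] pin centre in jamb frame [0.78 0.09] dyaw 0.0003 [[-1.2, -1.1], [1.0, -0.9], [-0.8, 1.9], [0.9, 1.5]]
 G [ 5.42611e+02 -2.55700e+00  3.00000e-01] pin centre in jamb frame [ 1.14 -0.1 ] dyaw 0.0003 [[-0.5, -0.2], [0.5, -0.2], [0.2, 0.2], [-0.2, 0.2]]
J [6.09062e+02 1.82560e+01 3.00000e-01] [[1.2, -0.1], [-1.7, -0.2], [0.0, 0.3], [0.1, 0.3], [1.6, -0.1], [-2.3, -0.5]]
 G [ 5.42216e+02 -2.48400e+00  2.98000e-01] pin centre in jamb frame [ 0.51 -0.21] dyaw -0.0021 [[1.7, -2.3], [-1.2, -1.7], [1.9, -0.3], [-1.3, -0.3], [0.1, 1.3], [-0.1, 1.4], [0.6, 0.1], [-0.9, 0.1]]
 G [ 5.41805e+02 -2.57300e+00  2.99000e-01] pin centre in jamb frame [ 0.09 -0.06] dyaw -0.0005 [[1.5, -1.1], [-1.6, -0.7], [1.8, 0.9], [-1.6, 0.6]]
 G [ 5.42531e+02 -2.59900e+00  3.00000e-01] pin centre in jamb frame [ 0.78 -0.24] dyaw 0.0004 [[0.1, 0.6], [-0.1, 0.5], [0.7, -0.6], [-0.7, -0.6]]
```

The pin is 0.8 mm too far along +x; sideways offset and yaw are good. I'll back off 0.8 mm and lower in stages, watching the force.

```bash
python3 -m handwheel '[[-0.8,-0.2,-10,0,1],[0,0,-12,0,1],[0,0,-4,0,1],[0,0,0,0,1],[0,0,0,0,1]]' | sed -n 2,4p; python3 -m handwheel '[[0,0,-5,0,1],[0,0,-5,0,1],[0,0,-2,0,1],[0,0,0,0,1],[0,0,0,0,1]]'  | sed -n 2,4p
```

```text
eef_pos: [547.1, -2.0, 94.1]
tool_rot: [0.989, 0.15, -0.0, -0.0]
force: [-0.7, 0.2, -3.3]
eef_pos: [547.1, -1.9, 82.3]
tool_rot: [0.989, 0.15, -0.0, -0.0]
force: [-0.8, -0.0, -3.7]
```

```bash
python3 -m handwheel '[[0,0,-3,0,1],[0,0,-3,0,1],[0,0,0,0,1],[0,0,0,0,1]]' | sed -n 2,4p; python3 -m handwheel '[[0,0,-3,0,1],[0,0,-3,0,1],[0,0,-2,0,1],[0,0,0,0,1],[0,0,0,0,1]]'  | sed -n 2,4p; python3 - <<'E'
from h import *
snap("wrist","w10")
A=cv2.imread("pics/w10.png")[0:200,125:391]
cv2.imwrite("pics/m10.png",cv2.resize(A,(798,600),interpolation=cv2.INTER_CUBIC))
E
```

```text
eef_pos: [547.0, -1.9, 76.2]
tool_rot: [0.989, 0.15, -0.0, -0.0]
force: [0.6, 0.1, -3.7]
eef_pos: [547.1, -1.9, 68.2]
tool_rot: [0.989, 0.15, -0.0, -0.0]
force: [-0.6, -0.9, -4.1]
```

View pics/m10.png

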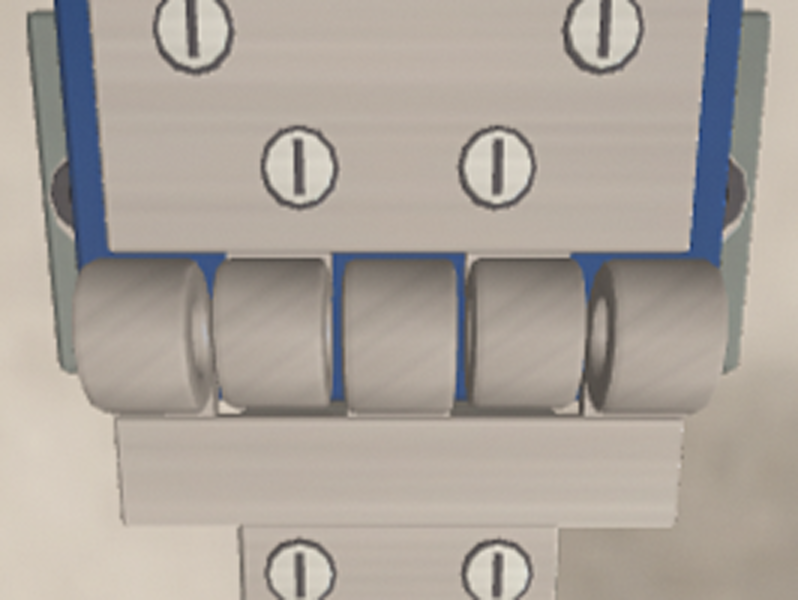

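The knuckles interleave with even gaps: the jamb's two are centred on column 400 and so is the arm's middle one, and rows 258–413 match. I'll lower the last 3.5 mm gently.

```bash
python3 -m handwheel '[[0,0,-1,0,1],[0,0,-1,0,1],[0,0,0,0,1],[0,0,0,0,1]]' | sed -n 2,4p; python3 -m handwheel '[[0,0,-0.7,0,1],[0,0,0,0,1],[0,0,0,0,1]]'  | sed -n 2,4p;  python3 -m handwheel '[[0,0,-0.4,0,1],[0,0,0,0,1],[0,0,0,0,1]]'
```

```text
eef_pos: [547.1, -1.9, 66.2]
tool_rot: [0.989, 0.15, -0.0, -0.0]
force: [-0.1, 0.3, -4.7]
eef_pos: [547.1, -1.9, 65.6]
tool_rot: [0.989, 0.15, -0.0, -0.0]
force: [-0.7, -0.3, -3.5]
clock: 11.25
eef_pos: [547.1, -1.9, 65.2]
tool_rot: [0.989, 0.15, -0.0, -0.0]
force: [0.1, 0.1, -3.3]
gripper_width: 0.499
grasp_force: 62.7
```

```bash
python3 -m handwheel '[[0,0,-0.3,0,1],[0,0,0,0,1],[0,0,0,0,1]]' | sed -n 2,4p; python3 -m handwheel '[[0,0,-0.3,0,1],[0,0,0,0,1],[0,0,0,0,1]]'  | sed -n 2,4p;python3 - <<'E'
from h import *
snap("side","f1");snap("wrist","w11")
A=cv2.imread("pics/w11.png")[50:200,125:391]
cv2.imwrite("pics/m11.png",cv2.resize(A,(798,450),interpolation=cv2.INTER_CUBIC))
E
```

```text
eef_pos: [547.1, -1.9, 64.9]
tool_rot: [0.989, 0.15, -0.0, 0.0]
force: [0.8, -0.4, -3.8]
eef_pos: [547.2, -1.9, 64.7]
tool_rot: [0.989, 0.15, 0.0, 0.0]
force: [-0.3, 0.6, -2.0]
```

View pics/m11.png

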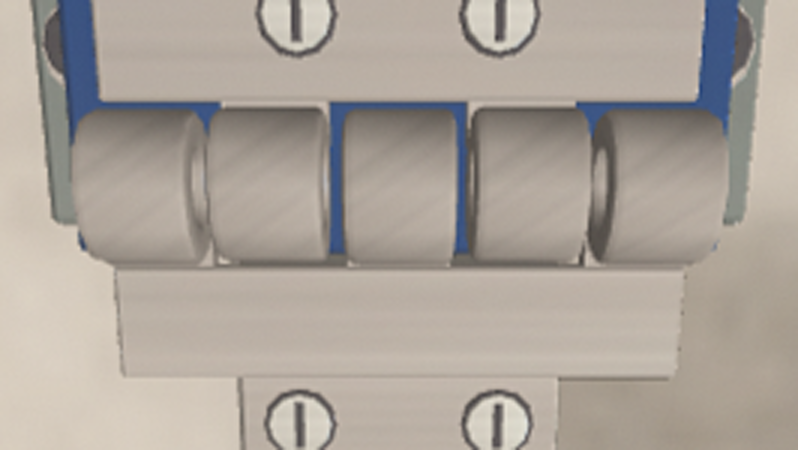

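In the last view all five barrels share rows 108–263 with even gaps. The force has just begun to ease as the arm touches the block, at the expected height of 64.7 mm. I'm handing in.

```bash
python3 -c "
from plant import robot
s=robot.observe();print(s['clock'],s['force'],s['grasp_force'],s['eef_pos']);print(robot.job_done())"
```

```text
11.95 [ 0.26383936  0.26164999 -1.82448896] 62.87967324256897 [547.11983487  -1.91237206  64.6321597 ]
the job is handed in; nothing more can be done
None
```

The three-knuckle arm, guard3, is held in jamb2 by the press with the pin holes lined up as near as I can measure; it is level, at rest, gripped at 63 N and barely touching the jamb, and I handed the job in at 12 s without seeing the verdict.

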